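# Centre a sample tube on the code reader's platform

### The job

The capped sample tube in its round holder was put down off-centre on the code reader's small round platform, where it cannot be read. Centre it on the platform's marked ring with light pushes or taps of the fingertips, without toppling it; do not put the fingers astride of it, pinch it or lift it, and do not disturb the spare tube, the jar or the marker nearby. Leave it standing upright and still.

Things in the scene. Friction and masses are not known exactly. Their poses are not given: they have to be found in the camera images.
- tube: Sample tube in its holder, on the platform: a loose top-heavy piece, 70 mm tall, about 90 g. Upward: foot 25 mm dia to 3 mm, grey rim 44 mm dia to 14 mm (full width above 5), collar 26 mm dia to 22 mm, white tube 18 mm dia with black bars, black cap 22 mm dia from 56 mm. Origin: centre of underside, z up. Slides if pushed slowly (2 cm/s) at the rim, stops with the push; topples if hit fast or high
- platform (a point): Centre of the flat top of the reader's platform, where the underside of the holder should be centred. A fixed aluminium disc, 80 mm dia, 6 mm thick, top 50 mm above the work surface, on a thin stem; marked with a black ring 56 mm dia and a centre dot. The tube starts 16 to 26 mm off it, on the side away from the scan head. z up, x towards the scan head
- reader: Code reader, fixed, turned any way about the vertical. Origin on the work surface below the platform's centre; z up, x towards the scan head. White housing x -60 to 120 mm, 120 mm wide, 30 mm high; scan head a white block, x 80 to 116 mm, y -35 to 35 mm, top 81 mm above the work surface, black window facing the platform
- spare: Bystander: a second tube and holder of the same make, standing on the work surface. Origin: centre of its underside
- reagent: Bystander: amber jar 48 mm in diameter, 85 mm high, standing on the work surface. Origin: centre of its underside
- marker: Bystander: a marker pen 125 mm long, 21 mm high at its clip, lying along its own x axis on the work surface. Origin near its middle, on the work surface
Mind the look-alikes: they are no part of the job. Leave any brown, pink or purple look-alike of the tube alone.

How it is judged:
By the outcome, as a careful person would: the job done as asked, in the order asked, and still so for the second after the job is handed in, with the robot touching nothing.
It also fails if it takes over 64 s, if anything falls off the work surface, if the arm or the gripper's body presses on something with over 40 N, if the wrist force passes 120 N, or if a joint passes its speed limit or range.

### The arm

A 6-joint arm with a two-finger parallel gripper is mounted at the origin on the work surface. World frame = base frame: x ahead of the robot, y to its left, z up, the work surface at z = 0. Lengths are in mm, angles in rad, forces in N, time in s.
With the tool pointing down it reaches from about 275 to 1000 mm from the base axis. Payload 8.4 kg.
Tool frame: the origin (TCP) lies midway between the tips of the shut fingers; the grasp point (between the pads) lies 19 mm behind it; z points along the fingers, y is the line along which they close (so a half turn about z gives the same grasp; the last joint's range is limited). The gripper opens to 85 mm and grips with 20 to 120 N. Pads are 22 mm wide; open, the fingers measure 114 mm over their backs; the gripper's body (76 mm by 85 mm) begins 54 mm behind the grasp point. The pads swing forward as they close: fully open they stand 13 mm farther back than shut.
Start: joints at [1.122, 0.353, 1.633, -0, 1.155, -0.002], TCP at [270.05, 563.65, 231.281] pointing down, gripper open.
Joint ranges: [-2.63, 2.63], [-0.92, 2.1], [0.06, 2.66], [-1.3, 4.44], [0, 2.69], [-3.02, 3.02]. Speed limits (rad/s): [2.22, 2.22, 2.79, 3.14, 3.14, 3.14].

### API

Orientations are given as [roll, pitch, yaw] about the fixed x, y, z axes, in that order (R = Rz(yaw) Ry(pitch) Rx(roll)).
In Python, from rig import monitor, imaging, r gives the robot as it stands.
- The arm moves only by the tool drive_tool, never from a script. Its argument "plan" is a list of rows, each an object of numbers: "x", "y", "z": the shift along the tool's x, y, z in units of 50 mm (1.0 is 50 mm); "ax", "ay", "az": the turn, a rotation vector about the tool's x, y, z in units of 6 degrees (1.0 is 6 degrees); "hand": the finger opening in mm, from 0 to 85.4. In form: [{"x": .., "y": .., "z": .., "ax": .., "ay": .., "az": .., "hand": ..}, ...]. A call has 1 to 8 rows; each row is the pose to reach, as a shift and turn from the pose commanded when the call began, along the tool's axes at that moment; what a row does not reach only later rows make up. A row lasts 1/10 s, in which the tool goes at most 50 mm and 8.59 degrees, less where a joint would pass 70% of its speed; a pose out of reach is approached as far as the arm can. A call with a gripper value outside its range is refused whole. The fingers move at their own pace and stop on an object; "grip_force" is the grip in N (left out, the last holds). Time passes only in rows, so rows that repeat a pose let the fingers close. It gives the time, the measured TCP pose, the force, the opening and the grip force at its end, in the units of the state.
- monitor.sense(): the state, without advancing time (a new reading comes with each control period).
- imaging.grab_frame(name): name is "scene" or "top"; returns the picture (480x640x3 uint8, red, green, blue); there is no depth.
- imaging.camera_info(name): a dict with "mtx" (3x3 intrinsics, pixels), "R" (3x3) and "t" (3): a world point X has camera coordinates R X + t. Camera axes: x right, y down, z forward; pixel columns grow to the right and rows downward; lengths in mm; the calibration is good to about 2 mm. A picture is of the moment at which its call begins. camera_info takes no time and is no camera call.
- r.sign_off(): hands the job in; it is judged then, once.
The state is a dict: "clock": time; "qpos": joint angles; "qvel": joint speeds; "joint_efforts": joint torques, N m; "eef_pos": TCP position; "tcp_rot": TCP orientation; "contact_force": force on the tool from outside, world axes, zero at the start; "wrist_torque": the same for the moment, N m; "opening": opening from 0.0 (shut) to 1.0 (fully open); "grasp_force": force on a finger pad.
Only numpy, scipy, OpenCV 4.12 (cv2) and the standard library are available. Lean on these libraries where they do the work, as an engineer would, in place of code of your own. Each camera call takes 0.05 s, during which the arm holds its last target. There are 200 camera calls.

## Working session

There is one attempt and no reset: what is moved stays moved. The work goes in short steps, Python scripts to look and compute and a tool call to move; the robot and the scene stay as the last step left them, time stands still between calls to the robot, and variables do not carry over. Pictures are saved under pics/ and viewed, at most 10 in all, crops included, and the job is handed in when it is done.

Besides the shell and the picture viewer there is one more tool, called after "Request:" as name(argument=value, ...), one argument or row to a line, values as JSON. drive_tool: Moves the arm, as the interface text tells. Its arguments: {"type":"object","properties":{"plan":{"type":"array","items":{"type":"object","properties":{"x":{"type":"number"},"y":{"type":"number"},"z":{"type":"number"},"ax":{"type":"number"},"ay":{"type":"number"},"az":{"type":"number"},"hand":{"type":"number"}}}},"grip_force":{"type":"number"}},"required":["plan"]}

```bash
mkdir -p pics; ls; python3 - <<'E'
from rig import monitor, imaging, r
import cv2
for n in("scene","top"):
    c=imaging.camera_info(n);print(n,c["mtx"],c["R"],c["t"])
    cv2.imwrite(f"pics/{n}0.png",imaging.grab_frame(n)[:,:,::-1])
print(monitor.sense())
E
```

```text
pics
scene [[541.58677188   0.         311.77493787]
 [  0.         541.58677188 233.91728069]
 [  0.           0.           1.        ]] [[ 5.34378031e-01  8.45245540e-01  3.10722203e-04]
 [ 5.73729676e-01 -3.62451265e-01 -7.34481681e-01]
 [-6.20704743e-01  3.92669145e-01 -6.78628443e-01]] [-337.33956384 -261.27237849 1488.43484882]
top [[447.97111934   0.         322.46873451]
 [  0.         447.97111934 237.06655735]
 [  0.           0.           1.        ]] [[ 0.08756527 -0.99615719 -0.00178468]
 [-0.9752086  -0.08535806 -0.20416215]
 [ 0.20322526  0.01961795 -0.97893546]] [ -7.08966641 546.70334608 666.02332775]
{'clock': 0.1, 'qpos': array([ 1.12159324e+00,  3.53594394e-01,  1.63404256e+00,  2.45583193e-05,
        1.15520732e+00, -2.40896665e-03]), 'qvel': array([ 0.00069396, -0.0021097 , -0.00282171, -0.00058693, -0.00172145,
        0.00028583]), 'joint_efforts': array([ 1.74185454e-03, -6.06367493e+01, -3.42814779e+01,  2.75423881e-04,
        4.09062850e-03,  1.00762686e-04]), 'eef_pos': array([269.8632966 , 563.27005167, 230.6344337 ]), 'tcp_rot': array([-3.14034109e+00, -2.54705049e-05,  2.69478859e+00]), 'contact_force': array([-0.1220198 , -0.22669639, -0.0389898 ]), 'wrist_torque': array([-0.02557608, -0.01373456,  0.0259808 ]), 'grasp_force': 0.0, 'opening': 1.000444287646192}
```

View pics/scene0.png

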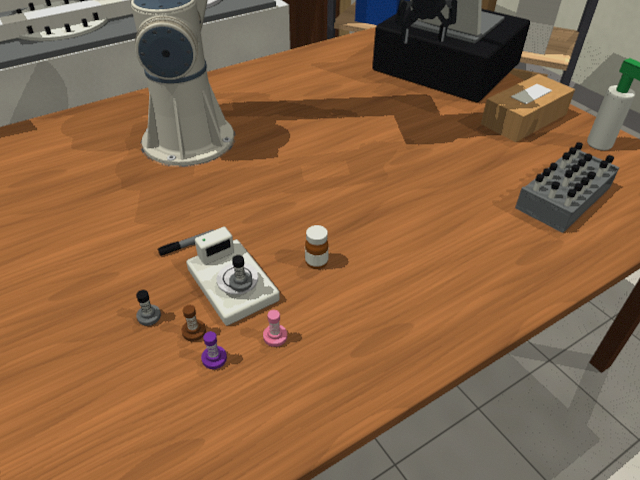

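View pics/top0.png

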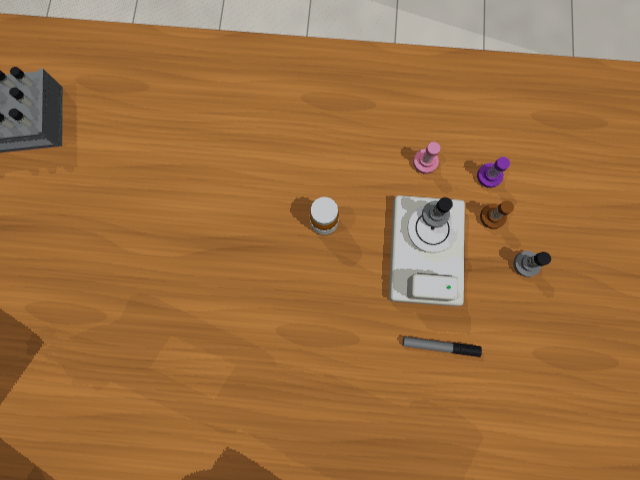

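Scene: tube (238,268) on the reader, spare at (147,308), jar (317,247). Top: tube cap (444,205), rim ~(435,213), platform centre ~(432,229); pink, purple and brown look-alikes lie beyond it. Next, a closer crop.

```bash
python3 - <<'E'
import cv2
a=cv2.imread("pics/top0.png")[185:310,380:480];b=cv2.imread("pics/scene0.png")[220:325,180:285]
cv2.imwrite("pics/c0.png",cv2.hconcat([cv2.resize(a,(440,550),interpolation=2),cv2.resize(b,(350,550),fx=1,fy=1,interpolation=2)]))
E
```

```text
(no output)
```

View pics/c0.png

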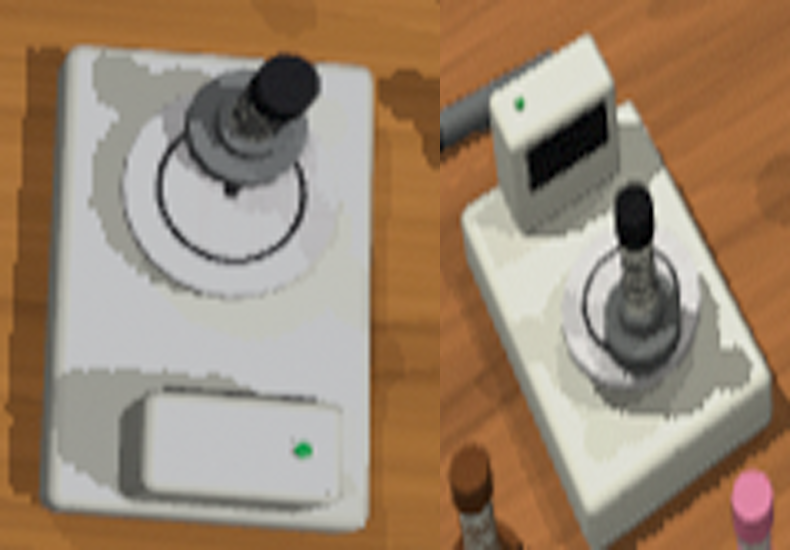

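Crop: ring centre/dot at top pixel (432.2,227.8), rim centre ≈(435.7,213.4), cap top ≈(445.6,203.4).

```bash
cat > h.py <<'E'
from rig import monitor, imaging, r
import cv2,numpy as np
def ray(n,u,v,z):
    c=imaging.camera_info(n);R,t=np.array(c["R"]),np.array(c["t"])
    C=-R.T@t;d=R.T@np.linalg.solve(c["mtx"],[u,v,1]);return (C+d*(z-C[2])/d[2]).round(1)
def pix(n,X):
    c=imaging.camera_info(n);p=np.array(c["mtx"])@(np.array(c["R"])@X+c["t"]);return (p[:2]/p[2]).round(1)
E
python3 - <<'E'
from h import *
for k,a in dict(plat=(432.2,227.8,50),rim=(435.7,213.4,60),cap=(445.6,203.4,120),pink=(427,161,10),pinkcap=(433.5,148.5,70),purple=(490,176,10),brown=(493,216,10),jar=(324,210,85),spare=(528,264,10),h1=(396,195.5,30),h2=(464.5,200,30),h3=(390.5,301,30),h4=(463.5,304.5,30)).items(): print(k,ray("top",*a))
# scene: crop scale 3.33 x,5.24 y
for k,(x,y,z) in dict(ringL=(581,300,50),ringR=(681,300,50),capS=(634,192,120),rimS=(641,327,60)).items(): print(k,ray("scene",180+(x-440)/3.333-.35,220+y/5.238-.4,z))
E
```

```text
plat [ 577.6 -136.4   50. ]
rim [ 599.5 -138.8   60. ]
cap [ 599.1 -138.9  120. ]
pink [ 708.9 -131.7   10. ]
pinkcap [ 707.  -128.9   70. ]
purple [ 690.5 -243.7   10. ]
brown [ 617.8 -249.7   10. ]
jar [582.7  41.5  85. ]
spare [ 538.8 -309.7   10. ]
h1 [633.8 -77.3  30. ]
h2 [ 635.9 -193.8   30. ]
h3 [454.7 -78.1  30. ]
h4 [ 459.4 -196.3   30. ]
ringL [ 562.  -160.8   50. ]
ringR [ 592.8 -111.9   50. ]
capS [ 594.1 -135.6  120. ]
rimS [ 601.1 -140.8   60. ]
```

Request:
drive_tool(
  plan=[
    {"x": -0.8,"y": -0.55,"az": -0.5,"hand": 0},
    {"x": -1.6,"y": -1.1,"az": -1,"hand": 0},
    {"x": -2.4,"y": -1.65,"az": -1.5,"hand": 0},
    {"x": -3.2,"y": -2.2,"az": -2,"hand": 0},
    {"x": -4,"y": -2.75,"az": -2.6,"hand": 0},
    {"x": -4.8,"y": -3.3,"az": -3.2,"hand": 0},
    {"x": -5.6,"y": -3.9,"az": -3.8,"hand": 0},
    {"x": -6.4,"y": -4.5,"az": -4.27,"hand": 0},
  ],
)

```text
invalid input
```

Request:
drive_tool(
  plan=[
    {"x": -0.8,"y": -0.55,"z": 0.0,"ax": 0.0,"ay": 0.0,"az": -0.5,"hand": 0.0},
    {"x": -1.6,"y": -1.1,"z": 0.0,"ax": 0.0,"ay": 0.0,"az": -1.0,"hand": 0.0},
    {"x": -2.4,"y": -1.65,"z": 0.0,"ax": 0.0,"ay": 0.0,"az": -1.5,"hand": 0.0},
    {"x": -3.2,"y": -2.2,"z": 0.0,"ax": 0.0,"ay": 0.0,"az": -2.0,"hand": 0.0},
    {"x": -4.0,"y": -2.75,"z": 0.0,"ax": 0.0,"ay": 0.0,"az": -2.6,"hand": 0.0},
    {"x": -4.8,"y": -3.3,"z": 0.0,"ax": 0.0,"ay": 0.0,"az": -3.2,"hand": 0.0},
    {"x": -5.6,"y": -3.9,"z": 0.0,"ax": 0.0,"ay": 0.0,"az": -3.8,"hand": 0.0},
    {"x": -6.4,"y": -4.5,"z": 0.0,"ax": 0.0,"ay": 0.0,"az": -4.27,"hand": 0.0},
  ],
)

```text
clock: 0.9
eef_pos: [461.9, 220.6, 231.2]
tcp_rot: [-3.142, -0.0, -3.139]
contact_force: [1.0, 1.2, 0.1]
opening: -0.004
grasp_force: 0.0
```

Request:
drive_tool(
  plan=[
    {"x": -0.5,"y": -0.8,"z": 0.0,"ax": 0.0,"ay": 0.0,"az": 0.0,"hand": 0.0},
    {"x": -1.0,"y": -1.7,"z": 0.0,"ax": 0.0,"ay": 0.0,"az": 0.0,"hand": 0.0},
    {"x": -1.5,"y": -2.6,"z": 0.0,"ax": 0.0,"ay": 0.0,"az": 0.0,"hand": 0.0},
    {"x": -2.0,"y": -3.5,"z": 0.0,"ax": 0.0,"ay": 0.0,"az": 0.0,"hand": 0.0},
    {"x": -2.5,"y": -4.4,"z": 0.0,"ax": 0.0,"ay": 0.0,"az": 0.0,"hand": 0.0},
    {"x": -3.0,"y": -5.3,"z": 0.0,"ax": 0.0,"ay": 0.0,"az": 0.0,"hand": 0.0},
    {"x": -3.5,"y": -6.2,"z": 0.0,"ax": 0.0,"ay": 0.0,"az": 0.0,"hand": 0.0},
    {"x": -4.0,"y": -7.0,"z": 0.0,"ax": 0.0,"ay": 0.0,"az": 0.0,"hand": 0.0},
  ],
)

```text
clock: 1.7
eef_pos: [658.7, -124.4, 230.9]
tcp_rot: [3.141, -0.001, -3.142]
contact_force: [1.0, 0.8, 0.8]
opening: -0.005
grasp_force: 0.0
```

Request:
drive_tool(
  plan=[
    {"x": 0.0,"y": -0.15,"z": 0.0,"ax": 0.0,"ay": 0.0,"az": 0.0,"hand": 0.0},
    {"x": 0.0,"y": -0.15,"z": 0.5,"ax": 0.0,"ay": 0.0,"az": 0.0,"hand": 0.0},
    {"x": 0.0,"y": -0.15,"z": 1.1,"ax": 0.0,"ay": 0.0,"az": 0.0,"hand": 0.0},
    {"x": 0.0,"y": -0.15,"z": 1.7,"ax": 0.0,"ay": 0.0,"az": 0.0,"hand": 0.0},
    {"x": 0.0,"y": -0.15,"z": 2.0,"ax": 0.0,"ay": 0.0,"az": 0.0,"hand": 0.0},
    {"x": 0.0,"y": -0.15,"z": 2.0,"ax": 0.0,"ay": 0.0,"az": 0.0,"hand": 0.0},
  ],
)

```text
clock: 2.3
eef_pos: [656.5, -129.1, 128.8]
tcp_rot: [3.141, -0.005, -3.141]
contact_force: [-0.0, 1.7, 0.2]
opening: -0.001
grasp_force: 0.0
```

```bash
python3 - <<'E'
from h import *
for i in range(3): im=imaging.grab_frame("scene")
t=imaging.grab_frame("top")
s=monitor.sense();print(s['eef_pos'],s['tcp_rot'],s['clock'])
print(pix("scene",s['eef_pos']),pix("top",s['eef_pos']))
f=lambda a,x,y,w,h:cv2.resize(a[y:y+h,x:x+w],(400,400),interpolation=2)
cv2.imwrite("pics/d.png",cv2.hconcat([f(im,180,200,120,120),f(t,375,140,120,120)])[:,:,::-1])
E
```

```text
[ 659.42849193 -129.85408811  133.01573269] [-3.14113514e+00  2.39126048e-03 -3.14106892e+00] 2.5
[257.1 272.3] [443.2 161.6]
```

View pics/d.png

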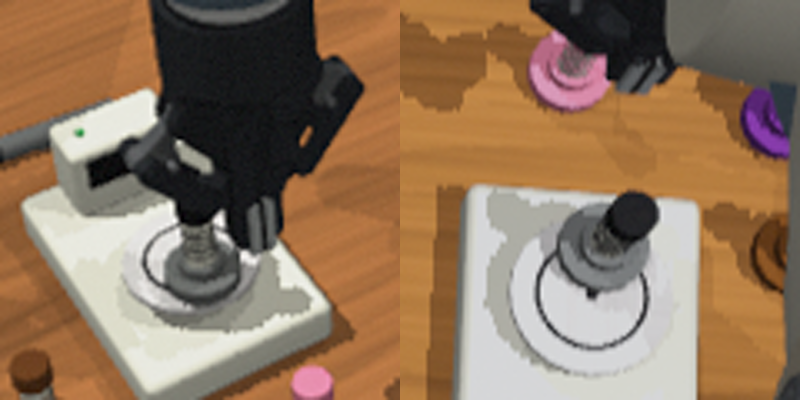

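Scene half: shut fingers stand behind the tube, tip ≈(259,270); top half: tip ≈(447,162), tube undisturbed. Position reading agrees. Descending behind the tube.

Request:
drive_tool(
  plan=[
    {"x": 0.1,"y": -0.1,"z": 0.3,"ax": 0.0,"ay": 0.0,"az": 0.0,"hand": 0.0},
    {"x": 0.1,"y": -0.18,"z": 0.6,"ax": 0.0,"ay": 0.0,"az": 0.0,"hand": 0.0},
    {"x": 0.1,"y": -0.18,"z": 0.9,"ax": 0.0,"ay": 0.0,"az": 0.0,"hand": 0.0},
    {"x": 0.1,"y": -0.18,"z": 1.2,"ax": 0.0,"ay": 0.0,"az": 0.0,"hand": 0.0},
    {"x": 0.1,"y": -0.18,"z": 1.4,"ax": 0.0,"ay": 0.0,"az": 0.0,"hand": 0.0},
    {"x": 0.1,"y": -0.18,"z": 1.4,"ax": 0.0,"ay": 0.0,"az": 0.0,"hand": 0.0},
    {"x": 0.1,"y": -0.18,"z": 1.4,"ax": 0.0,"ay": 0.0,"az": 0.0,"hand": 0.0},
    {"x": 0.1,"y": -0.18,"z": 1.4,"ax": 0.0,"ay": 0.0,"az": 0.0,"hand": 0.0},
  ],
)

```text
clock: 3.3
eef_pos: [654.0, -138.8, 61.9]
tcp_rot: [-3.141, 0.001, -3.141]
contact_force: [-0.4, 0.4, -0.1]
opening: -0.001
grasp_force: 0.0
```

Request:
drive_tool(
  plan=[
    {"x": 0.04,"y": 0.0,"z": 0.05,"ax": 0.0,"ay": 0.0,"az": 0.0,"hand": 0.0},
    {"x": 0.08,"y": 0.0,"z": 0.09,"ax": 0.0,"ay": 0.0,"az": 0.0,"hand": 0.0},
    {"x": 0.12,"y": 0.0,"z": 0.09,"ax": 0.0,"ay": 0.0,"az": 0.0,"hand": 0.0},
    {"x": 0.16,"y": 0.0,"z": 0.09,"ax": 0.0,"ay": 0.0,"az": 0.0,"hand": 0.0},
    {"x": 0.2,"y": 0.0,"z": 0.09,"ax": 0.0,"ay": 0.0,"az": 0.0,"hand": 0.0},
    {"x": 0.24,"y": 0.0,"z": 0.09,"ax": 0.0,"ay": 0.0,"az": 0.0,"hand": 0.0},
    {"x": 0.28,"y": 0.0,"z": 0.09,"ax": 0.0,"ay": 0.0,"az": 0.0,"hand": 0.0},
    {"x": 0.28,"y": 0.0,"z": 0.09,"ax": 0.0,"ay": 0.0,"az": 0.0,"hand": 0.0},
  ],
)

```text
clock: 4.1
eef_pos: [639.1, -138.8, 56.8]
tcp_rot: [3.142, -0.0, -3.141]
contact_force: [-0.1, -0.3, 0.6]
opening: -0.003
grasp_force: 0.0
```

Request:
drive_tool(
  plan=[
    {"x": 0.03,"y": 0.0,"z": 0.0,"ax": 0.0,"ay": 0.0,"az": 0.0,"hand": 0.0},
    {"x": 0.06,"y": 0.0,"z": 0.0,"ax": 0.0,"ay": 0.0,"az": 0.0,"hand": 0.0},
    {"x": 0.09,"y": 0.0,"z": 0.0,"ax": 0.0,"ay": 0.0,"az": 0.0,"hand": 0.0},
    {"x": 0.12,"y": 0.0,"z": 0.0,"ax": 0.0,"ay": 0.0,"az": 0.0,"hand": 0.0},
    {"x": 0.15,"y": 0.0,"z": 0.0,"ax": 0.0,"ay": 0.0,"az": 0.0,"hand": 0.0},
    {"x": 0.18,"y": 0.0,"z": 0.0,"ax": 0.0,"ay": 0.0,"az": 0.0,"hand": 0.0},
    {"x": 0.21,"y": 0.0,"z": 0.0,"ax": 0.0,"ay": 0.0,"az": 0.0,"hand": 0.0},
    {"x": 0.24,"y": 0.0,"z": 0.0,"ax": 0.0,"ay": 0.0,"az": 0.0,"hand": 0.0},
  ],
)

```text
clock: 4.9
eef_pos: [627.4, -138.9, 56.9]
tcp_rot: [-3.142, 0.0, -3.141]
contact_force: [0.5, 1.0, -0.7]
opening: 0.002
grasp_force: 0.3
```

```bash
cat > look.py <<'E'
from h import *
import sys
im=imaging.grab_frame("scene");t=imaging.grab_frame("top")
s=monitor.sense();print(s['eef_pos'],s['contact_force'],s['clock'])
f=lambda a,x,y,w,h:cv2.resize(a[y:y+h,x:x+w],(400,500),interpolation=2)
cv2.imwrite(f"pics/{sys.argv[1]}.png",cv2.hconcat([f(im,200,230,80,100),f(t,392,180,80,100)])[:,:,::-1])
E
python3 look.py e
```

```text
[ 627.16669331 -138.82524561   56.79092308] [ 0.89309731  0.97597521 -0.66879397] 5.0
```

View pics/e.png

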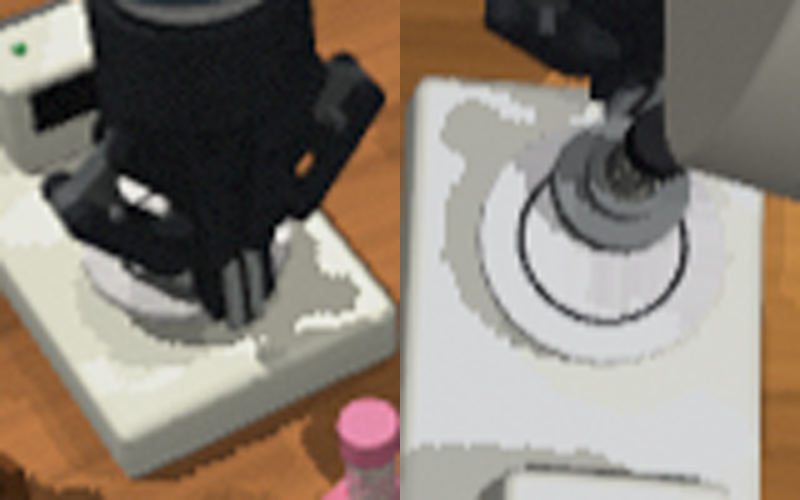

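Top half: rim spans columns 551–690, its lower edge at row 250, in contact with the fingertip; it has slid ~4 mm upright. Continue slowly with slight +y.

Request:
drive_tool(
  plan=[
    {"x": 0.02,"y": 0.0,"z": 0.0,"ax": 0.0,"ay": 0.0,"az": 0.0,"hand": 0.0},
    {"x": 0.04,"y": 0.005,"z": 0.0,"ax": 0.0,"ay": 0.0,"az": 0.0,"hand": 0.0},
    {"x": 0.06,"y": 0.01,"z": 0.0,"ax": 0.0,"ay": 0.0,"az": 0.0,"hand": 0.0},
    {"x": 0.08,"y": 0.013,"z": 0.0,"ax": 0.0,"ay": 0.0,"az": 0.0,"hand": 0.0},
    {"x": 0.1,"y": 0.016,"z": 0.0,"ax": 0.0,"ay": 0.0,"az": 0.0,"hand": 0.0},
    {"x": 0.12,"y": 0.019,"z": 0.0,"ax": 0.0,"ay": 0.0,"az": 0.0,"hand": 0.0},
    {"x": 0.14,"y": 0.022,"z": 0.0,"ax": 0.0,"ay": 0.0,"az": 0.0,"hand": 0.0},
    {"x": 0.15,"y": 0.024,"z": 0.0,"ax": 0.0,"ay": 0.0,"az": 0.0,"hand": 0.0},
  ],
)

```text
clock: 5.8
eef_pos: [619.8, -137.6, 56.8]
tcp_rot: [-3.142, -0.0, -3.141]
contact_force: [0.2, -0.5, -0.3]
opening: 0.0
grasp_force: 0.4
```

Request:
drive_tool(
  plan=[
    {"x": 0.02,"y": 0.003,"z": 0.0,"ax": 0.0,"ay": 0.0,"az": 0.0,"hand": 0.0},
    {"x": 0.04,"y": 0.006,"z": 0.0,"ax": 0.0,"ay": 0.0,"az": 0.0,"hand": 0.0},
    {"x": 0.06,"y": 0.009,"z": 0.0,"ax": 0.0,"ay": 0.0,"az": 0.0,"hand": 0.0},
    {"x": 0.08,"y": 0.012,"z": 0.0,"ax": 0.0,"ay": 0.0,"az": 0.0,"hand": 0.0},
    {"x": 0.1,"y": 0.015,"z": 0.0,"ax": 0.0,"ay": 0.0,"az": 0.0,"hand": 0.0},
    {"x": 0.12,"y": 0.02,"z": 0.0,"ax": 0.0,"ay": 0.0,"az": 0.0,"hand": 0.0},
    {"x": 0.12,"y": 0.02,"z": 0.0,"ax": 0.0,"ay": 0.0,"az": 0.0,"hand": 0.0},
    {"x": 0.12,"y": 0.02,"z": 0.0,"ax": 0.0,"ay": 0.0,"az": 0.0,"hand": 0.0},
  ],
)

```text
clock: 6.6
eef_pos: [613.7, -136.6, 56.7]
tcp_rot: [3.142, -0.0, -3.141]
contact_force: [-0.0, 0.8, 0.5]
opening: -0.0
grasp_force: 0.0
```

```bash
cat > look2.py <<'E'
from h import *
import sys
t=imaging.grab_frame("top");s=monitor.sense();print(s['eef_pos'],s['contact_force'],s['clock'])
a=cv2.resize(t[195:265,390:480],(800,622),interpolation=cv2.INTER_CUBIC)[:600,:,::-1].copy()
k=800/90
def circ(cx,cy,z,rad,col):
    P=[pix("top",np.array([cx+rad*np.cos(q),cy+rad*np.sin(q),z])) for q in np.linspace(0,6.283,73)]
    cv2.polylines(a,[((np.array(P)-[390,195]+.5)*k).astype(int)],True,col,1)
for arg in sys.argv[2:]:
    cx,cy,z,rad=map(float,arg.split(','));circ(cx,cy,z,rad,(0,0,255) if rad>25 else (0,200,0))
cv2.imwrite(f"pics/{sys.argv[1]}.png",a)
E
python3 look2.py f 577.5,-136.5,50,28 577.5,-136.5,64,22
```

```text
[ 613.70103159 -136.61145491   56.71971497] [-0.96854545  0.79811303  0.9566629 ] 6.65
```

View pics/f.png

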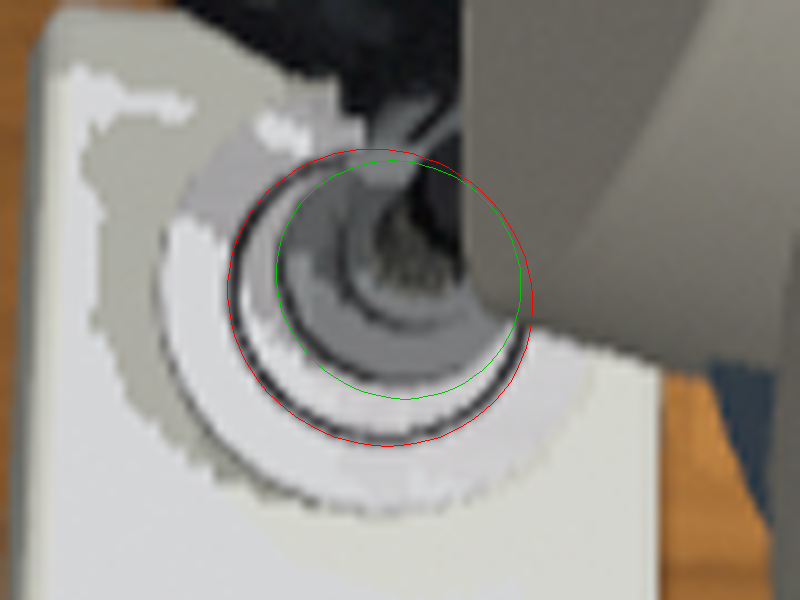

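Top crop: ring matches the red overlay (centre 577.5,−136.5); the rim's lower edge is at row 383 against 398 for centred → ~2.3 mm still to go, ~0.5 mm in +y.

Request:
drive_tool(
  plan=[
    {"x": 0.015,"y": 0.005,"z": 0.0,"ax": 0.0,"ay": 0.0,"az": 0.0,"hand": 0.0},
    {"x": 0.03,"y": 0.01,"z": 0.0,"ax": 0.0,"ay": 0.0,"az": 0.0,"hand": 0.0},
    {"x": 0.045,"y": 0.01,"z": 0.0,"ax": 0.0,"ay": 0.0,"az": 0.0,"hand": 0.0},
    {"x": 0.045,"y": 0.01,"z": 0.0,"ax": 0.0,"ay": 0.0,"az": 0.0,"hand": 0.0},
    {"x": 0.045,"y": 0.01,"z": 0.0,"ax": 0.0,"ay": 0.0,"az": 0.0,"hand": 0.0},
  ],
)

```text
clock: 7.15
eef_pos: [611.5, -136.1, 56.8]
tcp_rot: [3.142, -0.0, -3.141]
contact_force: [0.1, 0.4, -1.0]
opening: 0.001
grasp_force: 0.1
```

Request:
drive_tool(
  plan=[
    {"x": -0.05,"y": 0.0,"z": 0.0,"ax": 0.0,"ay": 0.0,"az": 0.0,"hand": 0.0},
    {"x": -0.15,"y": 0.0,"z": 0.0,"ax": 0.0,"ay": 0.0,"az": 0.0,"hand": 0.0},
    {"x": -0.3,"y": 0.0,"z": 0.0,"ax": 0.0,"ay": 0.0,"az": 0.0,"hand": 0.0},
    {"x": -0.5,"y": 0.0,"z": 0.0,"ax": 0.0,"ay": 0.0,"az": 0.0,"hand": 0.0},
    {"x": -0.7,"y": 0.0,"z": 0.0,"ax": 0.0,"ay": 0.0,"az": 0.0,"hand": 0.0},
    {"x": -0.8,"y": 0.0,"z": 0.0,"ax": 0.0,"ay": 0.0,"az": 0.0,"hand": 0.0},
    {"x": -0.8,"y": 0.0,"z": 0.0,"ax": 0.0,"ay": 0.0,"az": 0.0,"hand": 0.0},
    {"x": -0.8,"y": 0.0,"z": -0.5,"ax": 0.0,"ay": 0.0,"az": 0.0,"hand": 0.0},
  ],
)

```text
clock: 7.95
eef_pos: [649.1, -135.5, 78.7]
tcp_rot: [3.14, -0.006, -3.141]
contact_force: [-0.1, -0.9, -0.2]
opening: -0.004
grasp_force: 0.0
```

Request:
drive_tool(
  plan=[
    {"x": 0.0,"y": 0.0,"z": -0.7,"ax": 0.0,"ay": 0.0,"az": 0.0,"hand": 0.0},
    {"x": 0.0,"y": 0.0,"z": -1.4,"ax": 0.0,"ay": 0.0,"az": 0.0,"hand": 0.0},
    {"x": 0.0,"y": 0.0,"z": -2.0,"ax": 0.0,"ay": 0.0,"az": 0.0,"hand": 0.0},
    {"x": 0.0,"y": 0.0,"z": -2.0,"ax": 0.0,"ay": 0.0,"az": 0.0,"hand": 0.0},
    {"x": 0.0,"y": 1.0,"z": -2.0,"ax": 0.0,"ay": 0.0,"az": 0.0,"hand": 0.0},
    {"x": 0.0,"y": 1.8,"z": -2.0,"ax": 0.0,"ay": 0.0,"az": 0.0,"hand": 0.0},
    {"x": 0.0,"y": 2.0,"z": -2.0,"ax": 0.0,"ay": 0.0,"az": 0.0,"hand": 0.0},
    {"x": 0.0,"y": 2.0,"z": -2.0,"ax": 0.0,"ay": 0.0,"az": 0.0,"hand": 0.0},
  ],
)

```text
clock: 8.75
eef_pos: [651.0, -34.6, 181.0]
tcp_rot: [3.142, -0.001, -3.139]
contact_force: [-0.9, -0.5, -0.2]
opening: 0.004
grasp_force: 0.0
```

```bash
python3 look2.py g 577.5,-136.5,50,28 577.5,-136.5,64,22 577.5,-136.5,120,11
```

```text
[651.18550487 -35.93369923 181.11931117] [-0.03565662  0.32274035  0.08333753] 8.8
```

View pics/g.png

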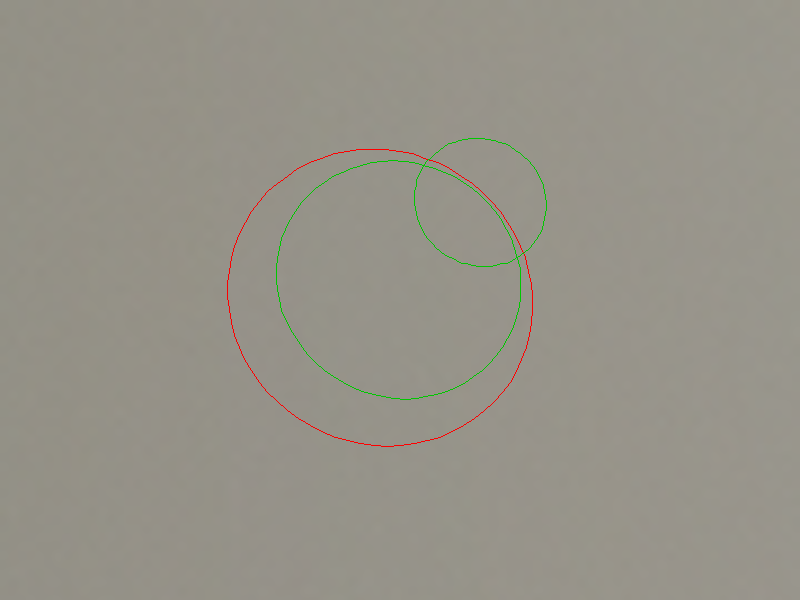

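The arm blocks the top view; move further aside.

Request:
drive_tool(
  plan=[
    {"x": 0.0,"y": 0.7,"z": 0.0,"ax": 0.0,"ay": 0.0,"az": 0.0,"hand": 0.0},
    {"x": 0.0,"y": 1.5,"z": 0.0,"ax": 0.0,"ay": 0.0,"az": 0.0,"hand": 0.0},
    {"x": 0.0,"y": 2.3,"z": 0.0,"ax": 0.0,"ay": 0.0,"az": 0.0,"hand": 0.0},
    {"x": 0.0,"y": 3.1,"z": 0.0,"ax": 0.0,"ay": 0.0,"az": 0.0,"hand": 0.0},
    {"x": 0.0,"y": 3.7,"z": 0.0,"ax": 0.0,"ay": 0.0,"az": 0.0,"hand": 0.0},
    {"x": 0.0,"y": 4.0,"z": 0.0,"ax": 0.0,"ay": 0.0,"az": 0.0,"hand": 0.0},
    {"x": 0.0,"y": 4.0,"z": 0.0,"ax": 0.0,"ay": 0.0,"az": 0.0,"hand": 0.0},
  ],
)

```text
clock: 9.5
eef_pos: [651.7, 164.2, 181.4]
tcp_rot: [-3.141, -0.0, -3.14]
contact_force: [1.0, -1.0, -0.3]
opening: -0.003
grasp_force: 0.0
```

```bash
python3 look2.py i 577.5,-136.5,50,28 577.5,-136.5,64,22 577.5,-136.5,120,11
```

```text
[651.6551636  162.98954014 181.38933293] [0.39271583 0.11621997 0.27882726] 9.55
```

View pics/i.png

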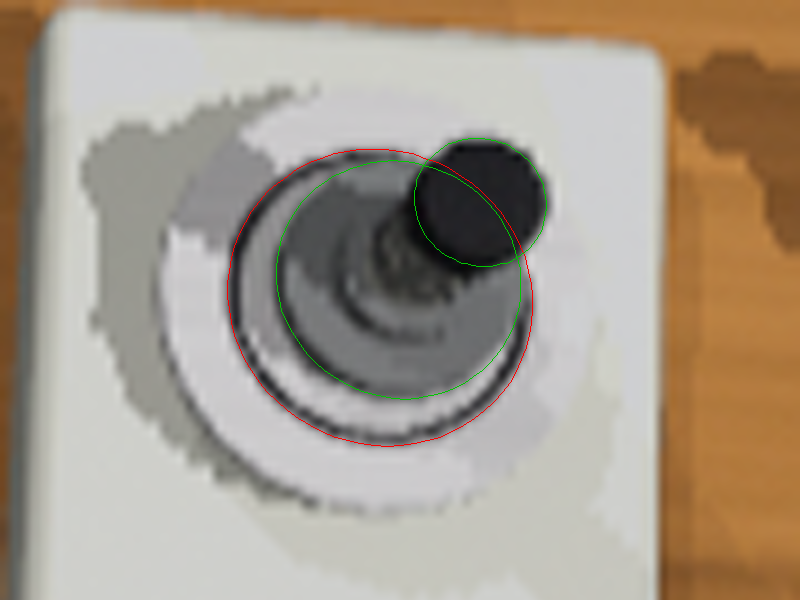

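The crop shows the rim (rows ~158–397) and the cap (centre ~(481,203)) matching the centred overlays to within about 0.5 mm. The tube is upright and the arm is clear.

```bash
python3 -c "
from rig import r
print(r.sign_off())"
```

```text
the job is handed in; nothing more can be done
None
```

The tube is centred on the platform's ring to within about 0.5 mm by my estimate from the top camera; it stands upright with the arm clear, and I handed the job in at about 9.6 s with no verdict returned.

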